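Close a plaster mould against its sprung parting plunger

TASK

Take the loose half of the two-part plaster mould from the bench, stand it in the closing jig between the guide rails with its hollow towards the fixed half, and push it against the sprung plunger until you feel it meet the fixed half and the two faces are shut flush. Finish while holding it pressed shut (firmly, without ramming the plaster): do not let go, because the spring would open the mould again. Leave the other moulds and the mallet where they are.

Things in the scene. Friction and masses are not known exactly. Their poses are not given: they have to be found in the camera images.
- front_half: Loose mould half: white plaster block 45 mm thick (x), 62 wide (y), 80 tall (z), 0.3 kg +-25%, upright on the bench. Origin: centre of its underside. Its +x face has the hollow, a half-round pocket of 21 mm radius in the upper 26 mm, open on top; plain sides (+-y) for gripping. In the jig its x must point as the jig's x: a turn of 1.2 rad at most.
- front_face (a point): Centre of the loose half's mating face (+x face, with the hollow): 22.5 mm ahead (+x) of its origin, 40 mm up.
- back_half: Fixed half: same block on steel brackets, hollow to the loose half. Origin: foot of its mating face, mid-width, on top of the jig base; x points along the push. Block at x = 0 to 45 mm, brackets to 65, top at 80 mm. It cannot move, but is fastened up to 7 mm nearer or farther along the jig each time: feel for the stop. Mould shut: front_face at x = 0, y = 0 in this frame.
- jig: Closing jig screwed to the bench: waxed plywood base 15 mm thick, x = -160 to 125 mm, 140 wide (y). Origin on the bench below the fixed half's mean face; x points along the push. Two rails 12 mm high on the base, inner faces at y = +-34.5 mm (3.5 mm clear of the mould each side), straight from x = -95 to 55, flaring out to x = -145. Plunger housing x = 92 to 118, 58 mm above the base.
- stand (a point): Point on top of the jig base (15 mm above the bench), midway between the rails, at x = -68 mm in the jig: with its origin here the loose half clears the resting plunger by 25 mm.
- plunger (a joint): Travel of the sprung plunger (m): 0 at rest, grows along the jig's +x, 0.036 at most. Pushes back with 4 N at rest plus 0.2 N per mm. The faces meet after 13 to 27 mm, at 6 to 10 N of spring (plus 2 to 5 N of drag of the block on the base); then the force rises steeply. 18 to 25 N along the push is good to hold. Gripping about level with the plunger keeps the block from tipping.
- plunger_tip (a point): Centre of the plunger's black round tip, 14 mm across, 40 mm above the jig base; at rest at x = -20 mm in the jig. It sticks out through a bore in the fixed half, below the hollow.
- round_mould: Bystander: plaster ring 100 mm across, 75 mm high, loose on the bench; origin under its centre.
- square_mould: Bystander: plaster block 110 x 110 x 60 mm with a round hollow, loose on the bench; origin under its centre.
- mallet: Bystander: mallet 240 mm long with a wooden handle and black head, lying on the bench.
There are look-alikes about, which are no part of the job. Leave any purple look-alike of the front_half alone.

How it is judged:
By the outcome, as a careful person would: the job done as asked, in the order asked, and still so for the second after the job is handed in, while the arm keeps its last pose, push and grip.
It also fails if it takes over 61 s, if anything falls off the work surface, if the arm or the gripper's body presses on something with over 40 N, if the wrist force passes 120 N, or if a joint passes its speed limit or range.

ROBOT

A 6-joint arm with a two-finger parallel gripper is mounted at the origin on the work surface. World frame = base frame: x ahead of the robot, y to its left, z up, the work surface at z = 0. Lengths are in m, angles in degrees, forces in N, time in s.
With the tool pointing down it reaches from about 0.4 to 0.825 m from the base axis. Payload 7 kg.
Tool frame: the origin (TCP) lies midway between the tips of the shut fingers; the grasp point (between the pads) lies r.tcp_to_grasp behind it (r.tcp_to_grasp is the distance from the TCP to the grasp point, in m); x points along the fingers, y is the direction in which the jaws open and shut, and the axes are right-handed (so a half turn about x gives the same grasp; the last joint's range is limited). The gripper opens to 88 mm and grips with 3 to 60 N. Pads are 19 mm wide; open, the fingers measure 130 mm over their backs; the gripper's body (78 mm by 193 mm) begins 47 mm behind the grasp point.
Start: joints at [-56.316, 20.546, 0.682, 0, -70.136, -16.507], TCP at [0.199, -0.645, 0.227] pointing down, gripper open.
Joint ranges: [-176.03, 176.03], [-82.01, 121.73], [-58.28, 71.71], [-173.87, 95.51], [-174.79, -0.11], [-173.66, 173.66]. Speed limits (degrees/s): [136.94, 136.94, 172.46, 180, 180, 180].

INTERFACE

Orientations are given as [roll, pitch, yaw] about the fixed x, y, z axes, in that order (R = Rz(yaw) Ry(pitch) Rx(roll)).
In Python, from plant import r gives the robot as it stands.
- The arm moves only by the tool carry_out, never from a script. Its argument "moves" is a list of rows, each a list of 7 numbers: the shift along the world's x, y, z in mm, then the turn, a rotation vector about the world's x, y, z in rad, then the opening in per cent of the stroke, from 0 (shut) to 100 (fully open). In form: [[x, y, z, wx, wy, wz, claw], ...]. A call has 1 to 5 rows; each row is the pose to reach, as a shift and turn from the pose commanded when the call began; what a row does not reach only later rows make up. A row lasts 1/10 s, in which the tool goes at most 50 mm and 8.59 degrees, less where a joint would pass 70% of its speed; a pose out of reach is approached as far as the arm can. A call with a gripper value outside its range is refused whole. The fingers move at their own pace and stop on an object; "squeeze" is the grip in N (left out, the last holds). Time passes only in rows, so rows that repeat a pose let the fingers close. It gives the time, the measured TCP pose, the force and the opening at its end, in the units of the state.
- r.get_state(): the state, without advancing time (a new reading comes with each control period).
- r.capture(name): name is "scene" or "side" or "wrist"; returns the picture (400x640x3 uint8, blue, green, red); there is no depth.
- r.camera_params(name): a dict with "K" (3x3 intrinsics, pixels), "rvec" (rotation vector, rad) and "tvec" (3), from world to camera coordinates, as OpenCV has them. Camera axes: x right, y down, z forward; pixel columns grow to the right and rows downward; lengths in m; the calibration is good to about 2 mm. A picture is of the moment at which its call begins: read the wrist's pose just before it. camera_params takes no time and is no camera call; for the wrist camera it gives the pose at the moment of the call.
- r.close_job(): hands the job in, once; it reports no verdict.
The state is a dict: "time_s": time; "joints": joint angles; "qd": joint speeds; "joint_torque": joint torques, N m; "tcp_pos": TCP position; "eef_rot": TCP orientation; "contact_force": force on the tool from outside, world axes, zero at the start; "moment": the same for the moment, N m; "gripper_width": finger opening in m.
Only numpy, scipy, OpenCV 4.12 (cv2) and the standard library are available. Lean on these libraries where they do the work, as an engineer would, in place of code of your own. Each camera call takes 0.05 s, during which the arm holds its last target. There are 200 camera calls.

## Working session

There is one attempt and no reset: what is moved stays moved. The work goes in short steps, Python scripts to look and compute and a tool call to move; the robot and the scene stay as the last step left them, time stands still between calls to the robot, and variables do not carry over. Pictures are saved under pics/ and viewed, about 8 in all and at most 12, crops included, and the job is handed in when it is done.

Besides the shell and the picture viewer there is one more tool, called after "Call:" as name(argument=value, ...), one argument or row to a line, values as JSON. carry_out: Moves the arm, as the interface text tells. Its arguments: {"type":"object","properties":{"moves":{"type":"array"},"squeeze":{"type":"number"}},"required":["moves"]}

```bash
mkdir -p pics; ls; python3 - <<'E'
from plant import r
import cv2,numpy as np
a=r.capture("scene");b=r.capture("side")
cv2.imwrite("pics/scene0.png",a);cv2.imwrite("pics/side0.png",b)
for n in("scene","side","wrist"):
  p=r.camera_params(n);R=cv2.Rodrigues(np.array(p["rvec"],float))[0]
  print(n,np.round(p["K"],1).tolist(),"pos",np.round(-R.T@np.array(p["tvec"]).ravel(),3),"fwd",np.round(R[2],2))
s=r.get_state();print({k:np.round(v,3).tolist() for k,v in s.items()},r.tcp_to_grasp)
E
```

```text
pics
scene [[459.2, 0.0, 321.7], [0.0, 459.2, 201.2], [0.0, 0.0, 1.0]] pos [ 1.246 -0.868  1.061] fwd [-0.43  0.59 -0.68]
side [[495.2, 0.0, 315.5], [0.0, 495.2, 191.0], [0.0, 0.0, 1.0]] pos [ 0.398 -1.537  1.038] fwd [ 0.12  0.84 -0.53]
wrist [[339.5, 0.0, 319.2], [0.0, 339.5, 194.7], [0.0, 0.0, 1.0]] pos [ 0.13  -0.667  0.384] fwd [ 0.26  0.08 -0.96]
{'time_s': 0.1, 'joints': [-56.316, 20.589, 0.64, -0.017, -70.138, -16.506], 'qd': [0.033, -0.038, 0.02, 0.078, -0.072, 0.018], 'joint_torque': [-0.003, -58.416, 29.375, 7.016, 0.01, -0.0], 'tcp_pos': [0.199, -0.644, 0.226], 'eef_rot': [96.108, 89.912, 113.28], 'contact_force': [-0.635, -0.352, -0.678], 'moment': [0.045, -0.053, -0.027], 'gripper_width': 0.087} 0.0188
```

View pics/scene0.png

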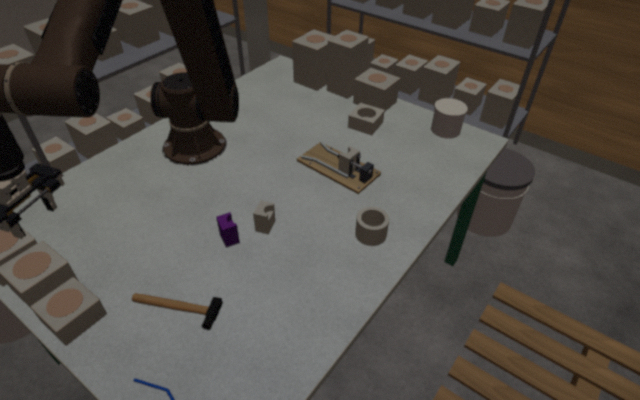

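View pics/side0.png

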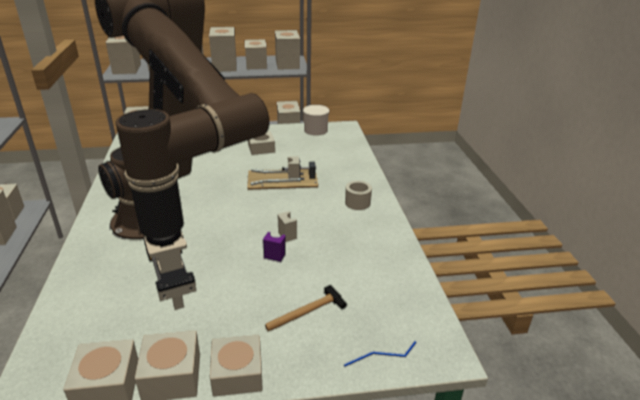

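The scene view shows the white half at about (264,217), the purple look-alike at (228,230) and the jig at (340,167), with the mallet and ring clear of them. The white block fits the description, so I'll confirm it in enlarged crops.

```bash
python3 - <<'E'
import cv2,numpy as np
a=cv2.imread("pics/scene0.png");b=cv2.imread("pics/side0.png")
def c(i,x,y,w,h,s): return cv2.resize(cv2.convertScaleAbs(i[y:y+h,x:x+w],alpha=1.5),None,fx=s,fy=s,interpolation=cv2.INTER_CUBIC)
t=np.hstack([c(a,205,195,80,60,5),c(a,290,135,100,75,4)]);u=np.hstack([c(b,235,205,80,60,5),c(b,240,145,80,60,5)])
cv2.imwrite("pics/crop0.png",np.vstack([t,u]))
E
```

```text
(no output)
```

View pics/crop0.png

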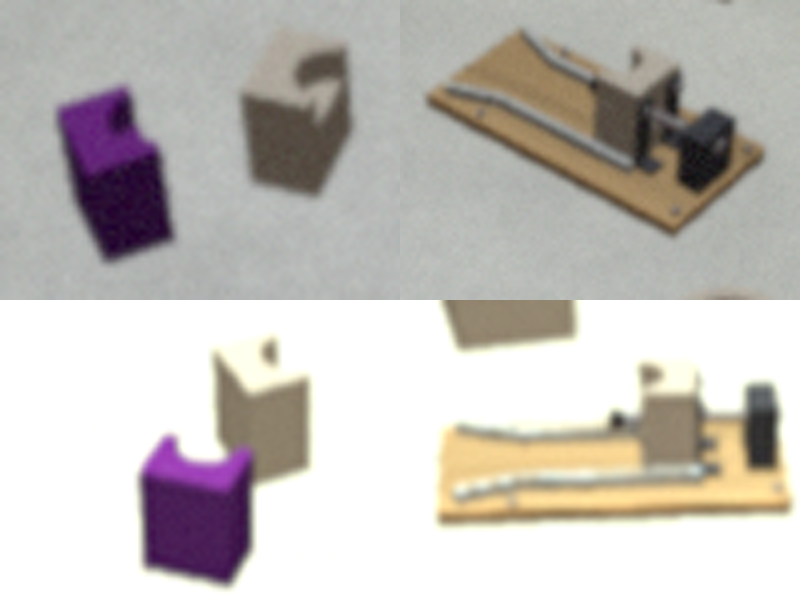

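```bash
cat >h.py <<'E'
from plant import r
import cv2,numpy as np
def ray(n,px,z,p=None):
    p=p or r.camera_params(n);R=cv2.Rodrigues(np.array(p["rvec"],float))[0];c=-R.T@np.array(p["tvec"],float).ravel()
    d=R.T@np.linalg.inv(p["K"])@[px[0],px[1],1];return c+d*(z-c[2])/d[2]
def proj(n,P,p=None):
    p=p or r.camera_params(n)
    return cv2.projectPoints(np.array(P,float).reshape(-1,3),np.array(p["rvec"],float),np.array(p["tvec"],float),np.array(p["K"],float),None)[0].reshape(-1,2)
def cp(u,o,s): return ((u[0]+.5)/s-.5+o[0],(u[1]+.5)/s-.5+o[1])
E
python3 - <<'E'
from h import *
for nm,u,z in [("L",(243,92),.08),("T",(282,28),.08),("R",(347,45),.08),("F",(322,115),.08),("L0",(253,182),0),("F0",(318,195),0),("R0",(350,128),0)]:
  print(nm,np.round(ray("scene",cp(u,(205,195),5),z),4))
for nm,u in [("a",(28,97)),("b",(272,235)),("c",(365,150)),("d",(123,32))]:
  print("jig",nm,np.round(ray("scene",cp(u,(290,135),4),.015),4))
for nm,u in [("a",(40,212)),("b",(390,200)),("d",(45,130))]:
  print("jigside",nm,np.round(ray("side",cp(u,(240,145),5),.015),4))
for nm,u,z in [("a",(215,350-300),.08),("F",(308,377-300),.08),("L",(250,390-300),.08),("R",(275,340-300),.08),("F0",(308,168),0),("L0",(255,182),0)]:
  print("side",nm,np.round(ray("side",cp(u,(235,205),5),z),4))
print(np.round(ray("side",cp((195,135),(235,205),5),.08),3))
E
```

```text
L [ 0.4961 -0.1902  0.08  ]
T [ 0.4763 -0.1335  0.08  ]
R [ 0.5186 -0.1204  0.08  ]
F [ 0.5471 -0.1757  0.08  ]
L0 [ 0.4954 -0.1903  0.    ]
F0 [ 0.5352 -0.1737  0.    ]
R0 [ 0.5123 -0.117   0.    ]
jig a [0.378  0.1613 0.015 ]
jig b [0.6616 0.1409 0.015 ]
jig c [0.6647 0.2869 0.015 ]
jig d [0.3861 0.2965 0.015 ]
jigside a [0.3764 0.1624 0.015 ]
jigside b [0.6553 0.1504 0.015 ]
jigside d [0.3833 0.2952 0.015 ]
side a [ 0.4754 -0.139   0.08  ]
side F [ 0.5351 -0.1781  0.08  ]
side L [ 0.4952 -0.1887  0.08  ]
side R [ 0.5172 -0.1315  0.08  ]
side F0 [ 0.5353 -0.1733  0.    ]
side L0 [ 0.4976 -0.1849  0.    ]
[ 0.456 -0.235  0.08 ]
```

```bash
cat >>h.py <<'E'
from scipy.spatial.transform import Rotation as Ro
def goto(xy,z,jaw):
    """needed shift (mm) and turn (rad) to TCP xy,z with jaw axis at angle jaw (deg, mod 180), tool straight down"""
    s=r.get_state();R=Ro.from_euler('xyz',s["eef_rot"],degrees=True).as_matrix()
    best=None
    for k in(0,180):
        y=np.array([np.cos(np.radians(jaw+k)),np.sin(np.radians(jaw+k)),0]);x=np.array([0,0,-1.]);T=np.c_[x,y,np.cross(x,y)]
        w=Ro.from_matrix(T@R.T).as_rotvec()
        if best is None or np.linalg.norm(w)<np.linalg.norm(best):best=w
    y=R[:,1]
    print("t",round(s["time_s"],2),"shift",np.round((np.r_[xy,z]-s["tcp_pos"])*1000,1),"turn",np.round(best,3),"jawnow",np.round(np.degrees(np.arctan2(y[1],y[0])),1),"q",np.round(s["joints"],1),"F",np.round(s["contact_force"],1),"w",round(s["gripper_width"],4))
E
python3 - <<'E'
from h import *
goto((.504,-.1535),.20,110)
for nm,u,z in [("tl",(58,107),.08),("tb",(128,88),.08),("b",(108,262),0),("b2",(172,240),0)]:
  print(nm,np.round(ray("scene",cp(u,(205,195),5),z),3))
for nm,u,z in [("b",(145,268),0),("b2",(228,284),0),("b3",(250,245),0)]:
  print(nm,np.round(ray("side",cp(u,(235,205),5),z),3))
E
```

```text
t 0.1 shift [304.8 491.  -25.7] turn [-0.001 -0.001  0.049] jawnow 107.2 q [-56.3  20.6   0.6  -0.  -70.1 -16.5] F [-0.6 -0.4 -0.7] w 0.0872
tl [ 0.417 -0.267  0.08 ]
tb [ 0.439 -0.23   0.08 ]
b [ 0.471 -0.293  0.   ]
b2 [ 0.489 -0.257  0.   ]
b [ 0.419 -0.268  0.   ]
b2 [ 0.471 -0.291  0.   ]
b3 [ 0.489 -0.252  0.   ]
```

Call:
carry_out(
  moves=[
    [22, 36, -2, 0, 0, 0.004, 100],
    [44, 72, -4, 0, 0, 0.008, 100],
    [67, 108, -6, 0, 0, 0.012, 100],
    [88, 143, -8, 0, 0, 0.015, 100],
    [110, 180, -10, 0, 0, 0.018, 100],
  ],
)

```text
time_s: 0.6
tcp_pos: [0.3097, -0.4634, 0.2161]
eef_rot: [112.2, 90.0, 130.4]
contact_force: [1.5, -0.6, 0.2]
gripper_width: 0.0879
```

Call:
carry_out(
  moves=[
    [22, 36, -2, 0, 0, 0.004, 100],
    [44, 72, -4, 0, 0, 0.008, 100],
    [67, 108, -6, 0, 0, 0.012, 100],
    [88, 143, -8, 0, 0, 0.015, 100],
    [110, 180, -10, 0, 0, 0.018, 100],
  ],
)

```text
time_s: 1.1
tcp_pos: [0.4197, -0.2833, 0.2064]
eef_rot: [118.3, 90.0, 137.5]
contact_force: [0.5, -0.3, -0.5]
gripper_width: 0.0873
```

Call:
carry_out(
  moves=[
    [22, 34, -2, 0, 0, 0.003, 100],
    [44, 68, -4, 0, 0, 0.006, 100],
    [66, 102, -5, 0, 0, 0.01, 100],
    [85, 131, -6, 0, 0, 0.013, 100],
    [85, 131, -6, 0, 0, 0.013, 100],
  ],
)

```text
time_s: 1.6
tcp_pos: [0.5061, -0.1511, 0.2001]
eef_rot: [118.5, 90.0, 138.6]
contact_force: [-0.2, -0.2, 0.5]
gripper_width: 0.0875
```

```bash
python3 - <<'E'
from h import *
goto((.504,-.1535),.20,110)
p=r.camera_params("wrist");a=r.capture("wrist")
import pickle;pickle.dump(p,open("w1.pkl","wb"))
a=cv2.convertScaleAbs(a,alpha=1.5)
cv2.imwrite("pics/w1.png",a)
E
```

```text
t 1.6 shift [-2.1 -2.4 -0.1] turn [-0.    -0.    -0.003] jawnow 110.2 q [  4.7   7.9 -20.   -0.  -62.2 -74.5] F [-0.2 -0.2  0.5] w 0.0875
```

View pics/w1.png

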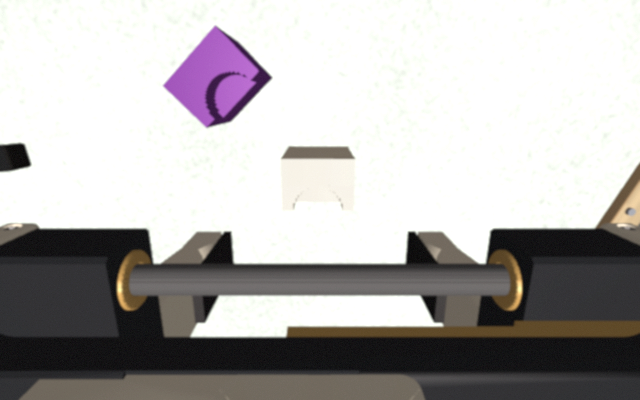

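The wrist view shows the white half squarely: its top runs from (283,158) to (354,209), with the hollow on the lower side, towards +x. The purple one is well clear at (217,77).

```bash
python3 - <<'E'
from h import *
import pickle;p=pickle.load(open("w1.pkl","rb"))
P=[ray("wrist",u,.08,p)[:2] for u in[(283,158),(354,158),(353.5,209),(284,209)]]
P=np.array(P);print(np.round(P,4))
a=P[1]-P[0];b=P[3]-P[0];c=P.mean(0);print("c",c,"len",np.linalg.norm(a),np.linalg.norm(b),"ang y",np.degrees(np.arctan2(a[1],a[0])),"ang x",np.degrees(np.arctan2(b[1],b[0])))
goto(c,.022,np.degrees(np.arctan2(a[1],a[0])))
E
```

```text
[[ 0.492  -0.1883]
 [ 0.4718 -0.1332]
 [ 0.5131 -0.1172]
 [ 0.5337 -0.1734]]
c [ 0.50265822 -0.15302319] len 0.05865874852556471 0.04428255503999018 ang y 110.20064106612836 ang x 19.674661220463918
t 1.65 shift [  -2.3   -0.8 -178. ] turn [-0.    -0.001  0.001] jawnow 110.1 q [  4.5   7.8 -20.   -0.  -62.2 -74.4] F [-0.6 -0.1  0.8] w 0.0877
```

Call:
carry_out(
  moves=[
    [-2, -1, -40, 0, 0, 0, 100],
    [-2, -1, -75, 0, 0, 0, 100],
    [-2, -1, -105, 0, 0, 0, 100],
    [-2, -1, -130, 0, 0, 0, 100],
    [-2, -1, -150, 0, 0, 0, 100],
  ],
)

```text
time_s: 2.15
tcp_pos: [0.5009, -0.1557, 0.0489]
eef_rot: [160.1, 89.9, -180.0]
contact_force: [0.4, 0.0, 0.7]
gripper_width: 0.0875
```

Call:
carry_out(
  moves=[
    [0, 0, -12, 0, 0, 0, 100],
    [0, 0, -22, 0, 0, 0, 100],
    [0, 0, -28, 0, 0, 0, 100],
    [0, 0, -28, 0, 0, 0, 100],
  ],
)

```text
time_s: 2.55
tcp_pos: [0.5021, -0.1551, 0.0223]
eef_rot: [162.9, 90.0, -177.2]
contact_force: [-0.1, -0.0, 0.1]
gripper_width: 0.0873
```

Call:
carry_out(
  moves=[
    [0, 0, 0, 0, 0, 0, 65],
    [0, 0, 0, 0, 0, 0, 60],
    [0, 0, 0, 0, 0, 0, 55],
    [0, 0, 0, 0, 0, 0, 55],
    [0, 0, 0, 0, 0, 0, 50],
  ],
  squeeze=40,
)

```text
time_s: 3.05
tcp_pos: [0.5026, -0.1547, 0.023]
eef_rot: [-12.2, 90.0, 7.8]
contact_force: [-0.5, 1.1, 3.5]
gripper_width: 0.0618
```

Call:
carry_out(
  moves=[
    [0, 0, 10, 0, 0, 0, 50],
    [0, 0, 30, 0, 0, 0, 50],
    [0, 0, 60, 0, 0, 0, 50],
    [0, 0, 85, 0, 0, 0, 50],
    [0, 0, 100, 0, 0, 0, 50],
  ],
  squeeze=50,
)

```text
time_s: 3.55
tcp_pos: [0.5029, -0.155, 0.1251]
eef_rot: [-23.4, 89.9, -3.4]
contact_force: [0.4, 0.2, -2.9]
gripper_width: 0.0615
```

Call:
carry_out(
  moves=[
    [-2, 20, 0, 0, 0, -0.03, 50],
    [-4, 55, 0, 0, 0, -0.08, 50],
    [-7, 90, 0, 0, 0, -0.12, 50],
    [-10, 125, 0, 0, 0, -0.16, 50],
    [-13, 160, 0, 0, 0, -0.2, 50],
  ],
)

```text
time_s: 4.05
tcp_pos: [0.4887, 0.0062, 0.123]
eef_rot: [129.7, 90.0, 138.1]
contact_force: [0.7, -0.1, -2.7]
gripper_width: 0.0614
```

Call:
carry_out(
  moves=[
    [-5, 40, 0, 0, 0, -0.05, 50],
    [-10, 75, 0, 0, 0, -0.1, 50],
    [-14, 100, 0, 0, 0, -0.15, 50],
    [-18, 118, 0, 0, 0, -0.2, 50],
    [-18, 118, 0, 0, 0, -0.205, 50],
  ],
)

```text
time_s: 4.55
tcp_pos: [0.4709, 0.1249, 0.123]
eef_rot: [61.2, 90.0, 58.0]
contact_force: [-0.7, -0.1, -2.3]
gripper_width: 0.0617
```

```bash
python3 - <<'E'
from h import *
goto((.472,.2236),.123,87)
p=r.camera_params("wrist");a=r.capture("wrist")
import pickle;pickle.dump(p,open("w2.pkl","wb"))
cv2.imwrite("pics/w2.png",a)
E
```

```text
t 4.55 shift [ 1.1 98.7 -0. ] turn [-0.     0.     0.003] jawnow 86.8 q [  38.     8.4  -30.7   -0.   -50.8 -131.2] F [-0.7 -0.1 -2.3] w 0.0617
```

View pics/w2.png

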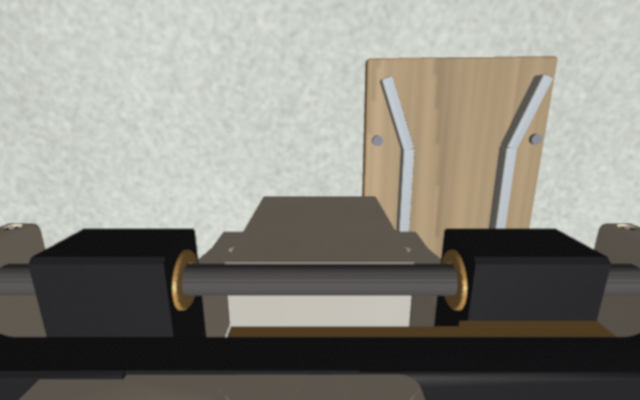

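```bash
python3 - <<'E'
from h import *
a=cv2.imread("pics/w2.png")[50:240,355:565]
cv2.imwrite("pics/w2c.png",cv2.resize(a,None,fx=3,fy=3,interpolation=cv2.INTER_CUBIC))
E
```

```text
(no output)
```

View pics/w2c.png

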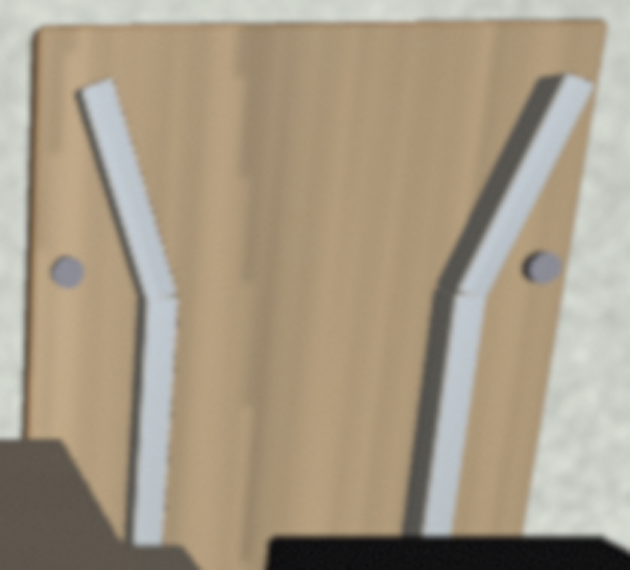

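```bash
python3 - <<'E'
from h import *
import pickle;p=pickle.load(open("w2.pkl","rb"))
f=lambda u,z:ray("wrist",cp(u,(355,50),3),z,p)[:2]
l1,l2,r1,r2=f((177,294),.027),f((162,540),.027),f((457,292),.027),f((423,535),.027)
c1,c2,e1,e2=f((37,30),.015),f((605,20),.015),f((28,438),.015),f((524,535),.015)
an=lambda a,b:np.degrees(np.arctan2(*(b-a)[::-1]))
print("rails",l1,l2,r1,r2,"gap",np.linalg.norm(r1-l1),"ang",an(l1,l2),an(r1,r2),an(l1,r1)-90)
print("base",c1,c2,np.linalg.norm(c2-c1),an(c1,c2)-90,an(c1,e1),an(c2,e2))
for yaw in(-3.5,-3,-2.5,-2):
  t=np.radians(yaw);x=np.array([np.cos(t),np.sin(t)])
  print(yaw,"origin rails",(l1+r1)/2+.095*x,"base",(c1+c2)/2+.16*x,"stand",(l1+r1)/2+.027*x)
E
```

```text
rails [0.4371688 0.1974287] [0.50278458 0.19476412] [0.4405051  0.26719951] [0.50519705 0.26426172] gap 0.06985052377497292 ang -2.325438963985373 -2.600129200574554 -2.73768063249085
base [0.37248389 0.16522658] [0.37776992 0.30353372] 0.13840811589352955 -2.188751213305636 -2.3105196658791525 -1.996993547171512
-3.5 origin rails [0.53365976 0.22651449] base [0.53482848 0.22461238] stand [0.46578659 0.2306658 ]
-3 origin rails [0.53370676 0.22734219] base [0.53490763 0.22600639] stand [0.46579995 0.23090103]
-2.5 origin rails [0.53374653 0.22817026] base [0.53497462 0.22740104] stand [0.46581125 0.23113638]
-2 origin rails [0.53377908 0.22899865] base [0.53502944 0.22879623] stand [0.4658205  0.23137182]
```

The gap (69.9 mm against 69) and the base width check out, with yaw about -2.4°. In y the scene-camera estimate differs by about 5 mm, so I'll go above the stand and compare the block directly with the rails.

Call:
carry_out(
  moves=[
    [-1, 20, 0, 0, 0, 0.003, 50],
    [-2, 50, 0, 0, 0, 0.007, 50],
    [-3, 78, 0, 0, 0, 0.01, 50],
    [-4, 96, 0, 0, 0, 0.013, 50],
    [-5, 105, 0, 0, 0, 0.013, 50],
  ],
)

```text
time_s: 5.1
tcp_pos: [0.4664, 0.2287, 0.1226]
eef_rot: [-134.8, 90.0, -137.2]
contact_force: [0.8, -1.2, -1.7]
gripper_width: 0.0618
```

Call:
carry_out(
  moves=[
    [0, 0, -15, 0, 0, 0, 50],
    [0, 0, -35, 0, 0, 0, 50],
    [0, 0, -50, 0, 0, 0, 50],
    [0, 0, -55, 0, 0, 0, 50],
    [0, 0, -55, 0, 0, 0, 50],
  ],
)

```text
time_s: 5.6
tcp_pos: [0.4661, 0.2271, 0.0671]
eef_rot: [-128.8, 89.9, -131.3]
contact_force: [0.1, 0.4, -1.9]
gripper_width: 0.0617
```

```bash
python3 - <<'E'
from h import *
goto((.466,.231),.038,87.55)
p=r.camera_params("wrist");a=r.capture("wrist")
import pickle;pickle.dump(p,open("w3.pkl","wb"))
cv2.imwrite("pics/w3.png",a)
cv2.imwrite("pics/w3c.png",cv2.resize(a[40:240,200:440],None,fx=3,fy=3,interpolation=cv2.INTER_CUBIC))
E
```

```text
t 5.6 shift [ -0.1   3.9 -29.1] turn [ 0.001 -0.001  0.001] jawnow 87.5 q [  47.7   15.5  -30.5    0.   -44.1 -140.2] F [ 0.1  0.4 -1.9] w 0.0617
```

View pics/w3c.png

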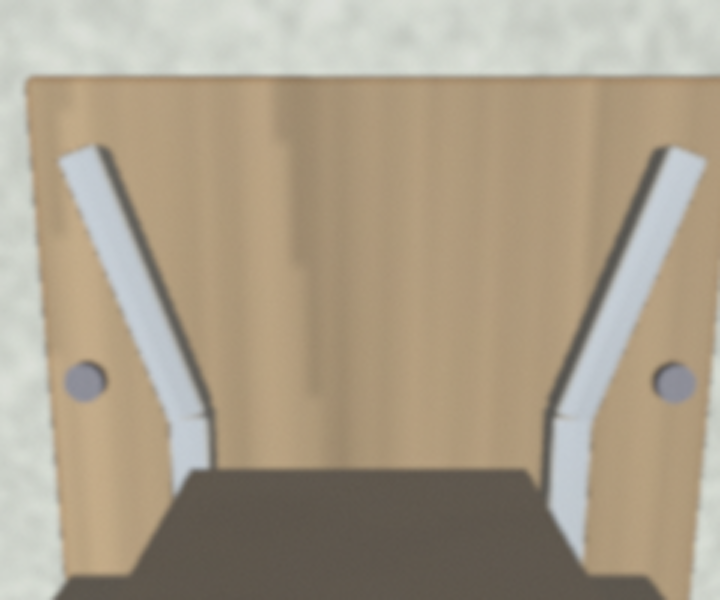

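```bash
python3 - <<'E'
from h import *
import pickle;p=pickle.load(open("w3.pkl","rb"))
f=lambda u,z:ray("wrist",cp(u,(200,40),3),z,p)[:2]
t=np.radians(-2.45);x=np.array([np.cos(t),np.sin(t)]);y=np.array([-x[1],x[0]])
tcp=r.get_state()["tcp_pos"][:2];print(np.round(tcp,4))
for n,A,B,z in[("block",(190,470),(528,470),.0455),("rail",(208,412),(557,412),.027),("base",(27,78),None,.015)]:
  a=f(A,z)
  if B is None: print(n,a-tcp,(a-tcp)@x,(a-tcp)@y);continue
  b=f(B,z);m=(a+b)/2-tcp;print(n,a,b,np.linalg.norm(b-a),"ang",np.degrees(np.arctan2(*(b-a)[::-1]))-90,"mid rel tcp along x,y",m@x,m@y)
E
```

```text
[0.4665 0.2277]
block [0.44358756 0.19686409] [0.44624976 0.25884752] 0.062040573571363056 ang -2.459352974281913 mid rel tcp along x,y -0.021573604255745248 -0.0007367045398338591
rail [0.43687587 0.19808096] [0.43986306 0.26755794] 0.0695411646903035 ang -2.4619374650829826 mid rel tcp along x,y -0.0283289903255764 0.003942442262893507
base [-0.09462688 -0.06110512] -0.09192828658729751 -0.06509433103971449
```

Call:
carry_out(
  moves=[
    [-1, 2, 0, 0, 0, 0, 50],
    [-1, 4.5, 0, 0, 0, 0, 50],
    [-1, 4.5, -5, 0, 0, 0, 50],
    [-1, 4.5, -10, 0, 0, 0, 50],
    [-1, 4.5, -10, 0, 0, 0, 50],
  ],
)

```text
time_s: 6.15
tcp_pos: [0.4648, 0.2322, 0.0567]
eef_rot: [-137.7, 89.9, -140.1]
contact_force: [0.2, 1.3, -2.8]
gripper_width: 0.0622
```

```bash
python3 - <<'E'
from h import *
goto((.465,.2322),.038,87.55)
p=r.camera_params("wrist");a=r.capture("wrist")
import pickle;pickle.dump(p,open("w4.pkl","wb"))
cv2.imwrite("pics/w4c.png",cv2.resize(a[40:240,200:440],None,fx=3,fy=3,interpolation=cv2.INTER_CUBIC))
goto((.465,.2322),.038,87.55)
E
```

```text
t 6.15 shift [  0.2  -0.  -18.7] turn [ 0.001 -0.001  0.001] jawnow 87.5 q [  48.2   16.4  -31.    -0.   -42.7 -140.7] F [ 0.2  1.3 -2.8] w 0.0622
t 6.2 shift [  0.   -0.1 -19. ] turn [ 0.001 -0.001  0.   ] jawnow 87.5 q [  48.2   16.4  -31.    -0.   -42.7 -140.7] F [ 0.2  0.2 -1.7] w 0.0617
```

View pics/w4c.png

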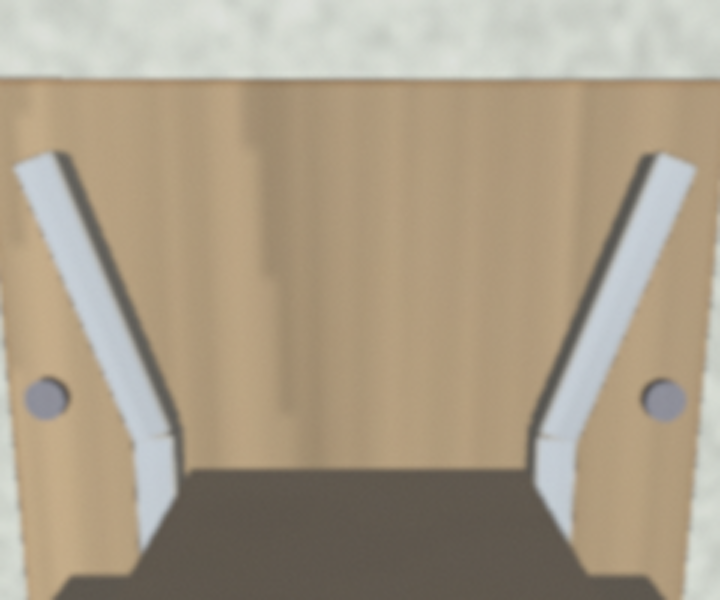

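The block edge runs 190 to 528 (middle 359) and the rail inner edges are at 174 and 543 (middle 358.5), so it is centred. I'll lower it until it touches.

Call:
carry_out(
  moves=[
    [0, 0, -6, 0, 0, 0, 50],
    [0, 0, -12, 0, 0, 0, 50],
    [0, 0, -16, 0, 0, 0, 50],
    [0, 0, -17, 0, 0, 0, 50],
    [0, 0, -17, 0, 0, 0, 50],
  ],
)

```text
time_s: 6.7
tcp_pos: [0.4652, 0.2325, 0.0403]
eef_rot: [-127.8, 90.0, -130.3]
contact_force: [-0.0, 0.2, -2.5]
gripper_width: 0.0621
```

Call:
carry_out(
  moves=[
    [0, 0, -0.7, 0, 0, 0, 50],
    [0, 0, -1.4, 0, 0, 0, 50],
    [0, 0, -1.4, 0, 0, 0, 50],
  ],
  squeeze=55,
)

```text
time_s: 7.0
tcp_pos: [0.4653, 0.2326, 0.0392]
eef_rot: [57.3, 90.0, 54.8]
contact_force: [0.5, 0.1, -2.2]
gripper_width: 0.0619
```

Call:
carry_out(
  moves=[
    [0, 0, -0.5, 0, 0, 0, 50],
    [0, 0, -1, 0, 0, 0, 50],
    [0, 0, -1, 0, 0, 0, 50],
  ],
)

```text
time_s: 7.3
tcp_pos: [0.4653, 0.2326, 0.0381]
eef_rot: [91.7, 90.0, 89.2]
contact_force: [-0.6, 0.0, -2.7]
gripper_width: 0.0617
```

Call:
carry_out(
  moves=[
    [0, 0, -0.5, 0, 0, 0, 50],
    [0, 0, -0.5, 0, 0, 0, 50],
  ],
)

```text
time_s: 7.5
tcp_pos: [0.4654, 0.2326, 0.038]
eef_rot: [14.6, 90.0, 12.2]
contact_force: [-1.7, -1.1, 3.3]
gripper_width: 0.062
```

Call:
carry_out(
  moves=[
    [4, -0.2, 0, 0, 0, 0, 50],
    [9, -0.4, 0, 0, 0, 0, 50],
    [14, -0.6, 0, 0, 0, 0, 50],
    [19, -0.8, 0, 0, 0, 0, 50],
    [22, -0.95, 0, 0, 0, 0, 50],
  ],
  squeeze=60,
)

```text
time_s: 8.0
tcp_pos: [0.4882, 0.2319, 0.038]
eef_rot: [32.6, 90.0, 30.1]
contact_force: [-3.9, 0.5, 6.9]
gripper_width: 0.0613
```

Call:
carry_out(
  moves=[
    [3, -0.13, 0, 0, 0, 0, 50],
    [6, -0.26, 0, 0, 0, 0, 50],
    [8, -0.35, 0, 0, 0, 0, 50],
    [10, -0.43, 0, 0, 0, 0, 50],
  ],
)

```text
time_s: 8.4
tcp_pos: [0.4969, 0.2314, 0.0381]
eef_rot: [174.5, 89.9, 172.0]
contact_force: [-11.1, 2.2, 11.9]
gripper_width: 0.0619
```

Call:
carry_out(
  moves=[
    [0, 0, 0.3, 0, 0, 0, 50],
    [1, -0.04, 0.5, 0, 0, 0, 50],
    [2, -0.08, 0.5, 0, 0, 0, 50],
  ],
)

```text
time_s: 8.7
tcp_pos: [0.4987, 0.2313, 0.0381]
eef_rot: [-179.2, 89.9, 178.3]
contact_force: [-9.6, 2.8, 6.8]
gripper_width: 0.0618
```

Call:
carry_out(
  moves=[
    [1, 0.3, 0.1, 0, 0, 0, 50],
    [2, 0.4, 0.2, 0, 0, 0, 50],
    [3, 0.4, 0.2, 0, 0, 0, 50],
  ],
)

```text
time_s: 9.0
tcp_pos: [0.5013, 0.2312, 0.0381]
eef_rot: [-158.5, 89.9, -161.0]
contact_force: [-9.1, 2.2, 6.8]
gripper_width: 0.0615
```

Call:
carry_out(
  moves=[
    [1, -0.04, 0, 0, 0, 0, 50],
    [2, -0.08, 0, 0, 0, 0, 50],
    [2, -0.08, 0, 0, 0, 0, 50],
  ],
)

```text
time_s: 9.3
tcp_pos: [0.5033, 0.2311, 0.0381]
eef_rot: [-158.5, 89.9, -161.0]
contact_force: [-8.9, 1.8, 6.7]
gripper_width: 0.0619
```

Call:
carry_out(
  moves=[
    [1, -0.04, 0, 0, 0, 0, 50],
    [2, -0.08, 0, 0, 0, 0, 50],
    [2, -0.08, 0, 0, 0, 0, 50],
  ],
)

```text
time_s: 9.6
tcp_pos: [0.5053, 0.231, 0.0381]
eef_rot: [-159.1, 89.9, -161.6]
contact_force: [-9.6, 1.8, 7.1]
gripper_width: 0.062
```

Call:
carry_out(
  moves=[
    [1, -0.04, 0, 0, 0, 0, 50],
    [2, -0.08, 0, 0, 0, 0, 50],
    [2, -0.08, 0, 0, 0, 0, 50],
  ],
)

```text
time_s: 9.9
tcp_pos: [0.5072, 0.2309, 0.0381]
eef_rot: [-159.1, 89.9, -161.6]
contact_force: [-9.2, 1.9, 7.3]
gripper_width: 0.0619
```

Call:
carry_out(
  moves=[
    [1, -0.04, 0, 0, 0, 0, 50],
    [1.5, -0.06, 0, 0, 0, 0, 50],
    [1.5, -0.06, 0, 0, 0, 0, 50],
  ],
)

```text
time_s: 10.2
tcp_pos: [0.5085, 0.2309, 0.0381]
eef_rot: [-159.6, 89.8, -162.1]
contact_force: [-10.0, 2.8, 8.0]
gripper_width: 0.0618
```

Call:
carry_out(
  moves=[
    [1, -0.04, 0, 0, 0, 0, 50],
    [1.5, -0.06, 0, 0, 0, 0, 50],
    [1.5, -0.06, 0, 0, 0, 0, 50],
  ],
)

```text
time_s: 10.5
tcp_pos: [0.51, 0.2308, 0.0381]
eef_rot: [-160.2, 89.8, -162.7]
contact_force: [-11.3, 1.0, 8.9]
gripper_width: 0.0618
```

Call:
carry_out(
  moves=[
    [1, -0.04, 0.1, 0, 0, 0, 50],
    [1.5, -0.06, 0.2, 0, 0, 0, 50],
    [1.5, -0.06, 0.2, 0, 0, 0, 50],
  ],
)

```text
time_s: 10.8
tcp_pos: [0.5113, 0.2307, 0.0381]
eef_rot: [-160.1, 89.8, -162.6]
contact_force: [-10.3, 2.1, 6.1]
gripper_width: 0.0616
```

Call:
carry_out(
  moves=[
    [0.7, -0.03, 0, 0, 0, 0, 50],
    [1.4, -0.06, 0, 0, 0, 0, 50],
    [1.4, -0.06, 0, 0, 0, 0, 50],
  ],
)

```text
time_s: 11.1
tcp_pos: [0.5127, 0.2307, 0.0381]
eef_rot: [-160.2, 89.8, -162.7]
contact_force: [-10.8, 2.9, 6.7]
gripper_width: 0.0619
```

Call:
carry_out(
  moves=[
    [0.7, -0.03, 0, 0, 0, 0, 50],
    [1.2, -0.05, 0, 0, 0, 0, 50],
    [1.2, -0.05, 0, 0, 0, 0, 50],
  ],
)

```text
time_s: 11.4
tcp_pos: [0.5138, 0.2306, 0.0381]
eef_rot: [-160.6, 89.8, -163.1]
contact_force: [-11.1, 2.2, 8.0]
gripper_width: 0.0617
```

Call:
carry_out(
  moves=[
    [0.7, -0.03, 0.1, 0, 0, 0, 50],
    [1.2, -0.05, 0.1, 0, 0, 0, 50],
    [1.2, -0.05, 0.1, 0, 0, 0, 50],
  ],
)

```text
time_s: 11.7
tcp_pos: [0.5149, 0.2306, 0.0381]
eef_rot: [-160.5, 89.8, -163.0]
contact_force: [-11.9, 3.2, 6.4]
gripper_width: 0.0618
```

Call:
carry_out(
  moves=[
    [0.6, -0.02, 0, 0, 0, 0, 50],
    [1, -0.04, 0, 0, 0, 0, 50],
    [1, -0.04, 0, 0, 0, 0, 50],
  ],
)

```text
time_s: 12.0
tcp_pos: [0.5159, 0.2305, 0.0381]
eef_rot: [-161.4, 89.8, -163.9]
contact_force: [-12.5, 3.1, 7.0]
gripper_width: 0.0618
```

Call:
carry_out(
  moves=[
    [0.6, -0.02, 0, 0, 0, 0, 50],
    [1, -0.04, 0, 0, 0, 0, 50],
    [1, -0.04, 0, 0, 0, 0, 50],
  ],
)

```text
time_s: 12.3
tcp_pos: [0.5159, 0.2305, 0.0381]
eef_rot: [-164.7, 89.7, -167.2]
contact_force: [-17.4, 4.1, 11.1]
gripper_width: 0.0616
```

Call:
carry_out(
  moves=[
    [0.6, -0.02, 0, 0, 0, 0, 50],
    [1, -0.04, 0, 0, 0, 0, 50],
    [1, -0.04, 0, 0, 0, 0, 50],
  ],
)

```text
time_s: 12.6
tcp_pos: [0.5159, 0.2305, 0.0382]
eef_rot: [-166.6, 89.7, -169.1]
contact_force: [-23.9, 6.3, 15.3]
gripper_width: 0.0619
```

Call:
carry_out(
  moves=[
    [-0.1, 0.3, 0.2, 0, 0, 0, 50],
    [-0.2, 0.5, 0.4, 0, 0, 0, 50],
    [-0.2, 0.5, 0.4, 0, 0, 0, 50],
  ],
)

```text
time_s: 12.9
tcp_pos: [0.5159, 0.2305, 0.0381]
eef_rot: [-161.6, 89.6, -164.1]
contact_force: [-19.4, 4.2, 9.7]
gripper_width: 0.0617
```

```bash
python3 - <<'E'
from h import *
goto((.5159,.2305),.0381,87.55)
a=r.capture("scene");b=r.capture("side");goto((.5159,.2305),.0381,87.55)
print(r.get_state()["contact_force"],r.get_state()["moment"])
def c(i,x,y,w,h,s): return cv2.resize(cv2.convertScaleAbs(i[y:y+h,x:x+w],alpha=1.5),None,fx=s,fy=s,interpolation=cv2.INTER_CUBIC)
cv2.imwrite("pics/end.png",np.vstack([c(a,280,120,120,80,5),c(b,230,135,120,40,5)]))
E
```

```text
t 12.9 shift [ 0.  0. -0.] turn [ 0.002 -0.006  0.002] jawnow 87.4 q [  43.8   21.6  -25.9   -0.2  -42.9 -136.2] F [-19.4   4.2   9.7] w 0.0617
t 13.0 shift [-0.  -0.  -0.1] turn [ 0.002 -0.006  0.002] jawnow 87.4 q [  43.8   21.6  -25.9   -0.2  -42.9 -136.2] F [-20.7   4.2  10.1] w 0.0618
[-20.65953703   4.18783373  10.11601196] [ 1.8660076   6.54221752 -0.06996734]
```

View pics/end.png

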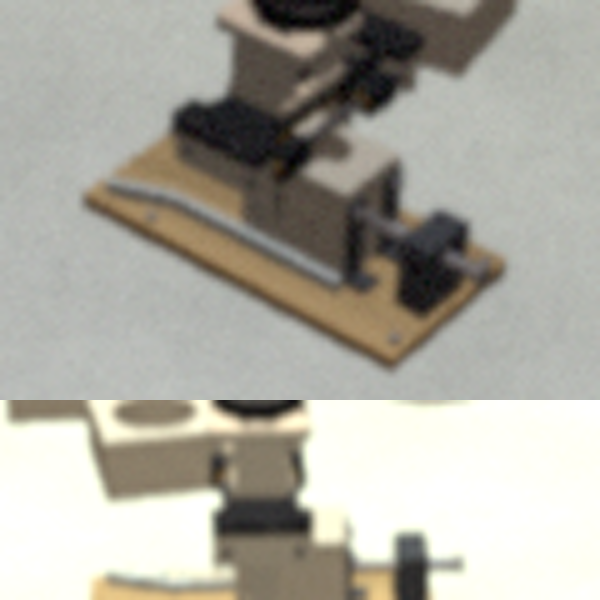

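Both views show the faces closed, with the plunger rod pushed out behind the housing. The tool leans forward by about 0.006 rad under load, so I'll trim that out for a flush fit.

Call:
carry_out(
  moves=[
    [0, 0, 0, 0, -0.003, 0, 50],
    [0, 0, 0, 0.002, -0.006, 0.002, 50],
    [0, 0, 0, 0.002, -0.006, 0.002, 50],
  ],
)

```text
time_s: 13.3
tcp_pos: [0.5161, 0.2305, 0.038]
eef_rot: [18.7, 90.0, 16.3]
contact_force: [-18.0, 3.9, 8.2]
gripper_width: 0.0616
```

```bash
python3 - <<'E'
from h import *
goto((.5159,.2305),.0381,87.55);print(r.get_state()["moment"])
E
```

```text
t 13.3 shift [-0.2  0.   0.1] turn [-0.  0. -0.] jawnow 87.6 q [  43.9   21.4  -26.3    0.   -42.3 -136.3] F [-18.    3.9   8.2] w 0.0616
[ 1.53488533  6.15096495 -0.11940082]
```

Call:
carry_out(
  moves=[
    [0.3, 0, 0, 0, 0, 0, 50],
    [0.6, 0, 0, 0, -0.001, 0, 50],
    [0.6, 0, 0, 0, -0.001, 0, 50],
    [0.6, 0, 0, 0, -0.001, 0, 50],
    [0.6, 0, 0, 0, -0.001, 0, 50],
  ],
)

```text
time_s: 13.8
tcp_pos: [0.5161, 0.2305, 0.0381]
eef_rot: [-0.6, 90.0, -3.1]
contact_force: [-21.0, 5.9, 12.2]
gripper_width: 0.0616
```

Call:
carry_out(
  moves=[
    [0, 0, 0, 0, 0, 0, 50],
    [0, 0, 0, 0, 0, 0, 50],
    [0, 0, 0, 0, 0, 0, 50],
    [0, 0, 0, 0, 0, 0, 50],
    [0, 0, 0, 0, 0, 0, 50],
  ],
)

```text
time_s: 14.3
tcp_pos: [0.5161, 0.2305, 0.0381]
eef_rot: [-5.3, 90.0, -7.7]
contact_force: [-21.7, 5.0, 11.7]
gripper_width: 0.0617
```

```bash
python3 - <<'E'
from h import *
goto((.5161,.2305),.0380,87.55)
E
```

```text
t 14.3 shift [-0.   0.  -0.1] turn [ 0.  0. -0.] jawnow 87.6 q [  43.9   21.4  -26.3    0.   -42.3 -136.4] F [-21.7   5.   11.7] w 0.0617
```

```bash
python3 -c "
from plant import r
print(r.close_job())"
```

```text
the job is handed in; nothing more can be done
None
```

The mould is shut and held: I gripped the white loose half by its sides, stood it between the rails with its hollow towards the fixed half, and pushed it home. I handed the job in at 14.3 s, still gripping (60 N set).

- **Stop felt:** the force was about 12 N just before the stop. Then the block stopped at TCP x = 0.516 m and the force rose steeply.
- **Last readings:** the push held steady at about 22 N along the jig, within the good range. The tool was upright and in line with the jig to 0.1°, the grip opening was 61.7 mm, and the position was still.
- **Flush fit:** under load the tool had leaned about 0.3° forward. I trimmed that out, and the block moved another 0.2 mm in. Flushness was judged from the force and tool angle. The last pictures, taken before the trim, showed the faces closed but are too coarse to prove flush.
- **Disagreements:** the first scene and side views put the jig about 5 mm off in y. I used the closer wrist view, which showed the block centred between the rails. Side loads of about 5 N in y (perhaps light rail contact or grip offset) and 12 N up from the base remained at the end.
- **Other objects:** I did not touch the purple look-alike, the other moulds or the mallet.

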